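# Open the tape case, load the rolls from the spindles and refit its hook-in cover

### The job

Open the tape case: raise the far end of its cover board, draw the board out from under the steel lip and lay it flat on the low plywood slab. Slide every tape roll up off its spindle and stand it upright on its flat side on the floor of the case. Then close the case again: hook one short edge of the board under the lip while the other end is raised, rotate it down until it lies flat and fully home inside the rim, and let go; leave the other things on the bench where they are.

Things in the scene. Friction and masses are not known exactly. Their poses are not given: they have to be found in the camera images.
- tape_case: open wooden case, fixed to the bench, 222 (x) x 144 (y) mm. Origin: centre of its underside, z up, long axis x; the steel lip is at its -x end, near the robot. Cavity 196 x 118 mm, straight walls from the inner floor (z = 8) up to the ledge (z = 50). Holds three rolls in a row along x, e.g. at x = -58, +3, +64 mm, y = 0, with 32 mm beside each roll (across y) for a finger
- case_seat (a point): centre of the cover's seat, level with the ledge (case frame 0, 0, 50 mm). The ledge runs all round the cavity, 7 mm wide; the seat over it is 210 (x) x 132 (y) mm, inside a 6 mm thick rim that stands 10 mm above the ledge on both long sides and the +x end
- case_lip (a point): middle of the free edge of the steel lip, on its underside (case frame -93, 0, 66 mm). The lip overhangs the seat's -x end by 12 mm (x -105 to -93; outer face at -111) over the full width, 16 mm above the ledge; it is 6 mm thick, top at z = 72. The opening from lip to far rim is 198 mm, shorter than the cover board, so the board goes in only tilted
- cover_board: loose flat wooden board 205 (x) x 127 (y) x 8 mm, about 0.25 kg, at home in the case at the start, with a dark wooden bar grip upright on the middle of its top: 14 mm thick (x), 80 mm long (y), from z = 8 to 38 mm. Origin: centre of the underside, z up. Same either way round. Home, its origin is at the case's seat centre, with 2.5 mm play each way in x and y
- cover_edge_a (a point): middle of the lower edge of the cover board's -x end (board frame -102.5, 0, 0 mm)
- cover_edge_b (a point): middle of the lower edge of the cover board's +x end (board frame 102.5, 0, 0 mm)
- bench_slab: low plywood slab 150 (x) x 90 (y) x 14 mm, fixed to the bench, on which the cover board is to lie while the case is open; origin at the centre of its underside
- spindle_rack: wooden base 236 (x) x 66 (y) x 12 mm, fixed to the bench, with three upright steel spindles of 16 mm diameter at x = -78, 0 and +78 mm, y = 0, rising 55 mm above the base (to z = 67 mm). Origin: centre of the underside, long axis x
- roll_0: wide roll of paper tape on a cardboard core, upright ring of outer diameter 54 mm, bore 26 mm, 38 mm high, about 80 g. Origin: centre of its lower face, z along the bore. Starts over one of the spindles, standing on the rack's base; two or three such rolls are present
- roll_1: wide roll of paper tape on a cardboard core, upright ring of outer diameter 54 mm, bore 26 mm, 38 mm high, about 80 g. Origin: centre of its lower face, z along the bore. Starts over one of the spindles, standing on the rack's base; two or three such rolls are present
- roll_2: wide roll of paper tape on a cardboard core, upright ring of outer diameter 54 mm, bore 26 mm, 38 mm high, about 80 g. Origin: centre of its lower face, z along the bore. Starts over one of the spindles, standing on the rack's base; two or three such rolls are present
- jar: jar with dark lid, 70 mm in diameter, 86 mm high, a bystander; origin at the centre of its underside
- drop_bottle: slim dropper bottle, 33 mm in diameter, 102 mm high, a bystander; origin at the centre of its underside
Not all that is in view belongs to the job. What is shaped like the roll_0 but yellow is not meant.

How it is judged:
On the way, in this order (a step that is already met when the one before it is completed fails the run):
1. the cover board lies flat on the slab, its centre over the slab (x of cover_board in the frame of bench_slab between -0.06 and 0.06 m and y of cover_board in the frame of bench_slab between -0.04 and 0.04 m and z of cover_board in the frame of bench_slab between 0.009 and 0.019 m and angle between cover_board's own z axis and vertical below 0.06 rad), for 0.2 s.
2. every roll stands upright on the floor inside the case, off the spindles (x of roll_0 in the frame of tape_case between -0.085 and 0.085 m and y of roll_0 in the frame of tape_case between -0.045 and 0.045 m and z of roll_0 in the frame of tape_case between 0.003 and 0.014 m and angle between each of roll_0, roll_1, roll_2's own z axis and vertical below 0.12 rad and x of roll_1 in the frame of tape_case between -0.085 and 0.085 m and y of roll_1 in the frame of tape_case between -0.045 and 0.045 m and z of roll_1 in the frame of tape_case between 0.003 and 0.014 m and x of roll_2 in the frame of tape_case between -0.085 and 0.085 m and y of roll_2 in the frame of tape_case between -0.045 and 0.045 m and z of roll_2 in the frame of tape_case between 0.003 and 0.014 m), for 0.2 s.
3. one short edge of the cover board is under the lip while the other end is still raised (((x of cover_edge_a in the frame of tape_case between -0.108 and -0.095 m and z of cover_edge_a in the frame of tape_case between 0.045 and 0.06 m) or (x of cover_edge_b in the frame of tape_case between -0.108 and -0.095 m and z of cover_edge_b in the frame of tape_case between 0.045 and 0.06 m)) and angle between cover_board's own z axis and vertical above 0.05 rad), for 0.1 s.
At the end, for the whole second after the job is handed in: every roll stands upright (within 0.12 rad) on the floor inside the case, and the cover board lies released and at rest in the rebate, its edge under the lip: flat within 0.03 rad, its underside within 4 mm of the ledge and its centre within 6 mm of the case's centre (all of step 2 and x of cover_board in the frame of tape_case between -0.006 and 0.006 m and y of cover_board in the frame of tape_case between -0.006 and 0.006 m and z of cover_board in the frame of tape_case between 0.046 and 0.054 m and angle between the z axis of cover_board and the z axis of tape_case, either way round below 0.03 rad and linear speed of cover_board below 0.02 m/s); the robot touches nothing.
It fails at once if the jar is shoved more than 40 mm or tipped over (distance of jar from where it was at the start of the episode above 0.04 m or angle between jar's own z axis and vertical above 0.5 rad).
It fails at once if the dropper bottle is shoved more than 40 mm or tipped over (distance of drop_bottle from where it was at the start of the episode above 0.04 m or angle between drop_bottle's own z axis and vertical above 0.5 rad).
Of roll_0, roll_1, roll_2 only 2 to 3 are there at a start; the rules pass over those that are not, and their reading is None.
At some moment in a run one of cover_board, roll_0, roll_1, roll_2 may be knocked a few centimetres aside while the robot is not near it.
It also fails if it takes over 208 s, if anything falls off the work surface, if the arm or the gripper's body presses on something with over 40 N, if the wrist force passes 120 N, or if a joint passes its speed limit or range.

### The arm

A 7-joint arm with a two-finger parallel gripper is mounted at the origin on a cart in front of the work surface, level with it; the furniture and walls round the work are solid. World frame = base frame: x ahead of the robot, y to its left, z up, the work surface at z = 0. Lengths are in m, angles in rad, forces in N, time in s.
With the tool pointing down it reaches from about 0.4 to 0.875 m from the base axis. Payload 19.3 kg.
Tool frame: the origin (TCP) lies on the centre line of the jaws, within the pads' length; the fingertips stand 8 mm ahead of it and the grasp point (between the pads) lies 11 mm behind it; z points along the fingers, y is the line along which they close (so a half turn about z gives the same grasp; the last joint's range is limited). The gripper opens to 85 mm and grips with 20 to 120 N. Pads are 22 mm wide; open, the fingers measure 114 mm over their backs; the gripper's body (76 mm by 85 mm) begins 54 mm behind the grasp point. The pads swing forward as they close: fully open they stand 13 mm farther back than shut.
Start: joints at [1.276, 0.521, -0.036, 1.599, 0.021, 1.021, -0.113], TCP at [0.139, -0.609, 0.239] pointing down, gripper open.
Joint ranges: [-2.91, 2.91], [-0.3, 2.13], [-1.5, 1.42], [0.17, 2.43], [-1.26, 4.41], [0.16, 1.93], [-2.52, 2.52]. Speed limits (rad/s): [1.89, 1.89, 2.39, 2.39, 3.01, 3.01, 3.01].

### API

Orientations are given as [roll, pitch, yaw] about the fixed x, y, z axes, in that order (R = Rz(yaw) Ry(pitch) Rx(roll)).
In Python, from workcell import status, grab_frame, camera_params, bot, search_frame, silhouettes gives the robot as it stands.
- The arm moves only by the shell command python3 -m creep 'ROWS' [FORCE]. ROWS is JSON, a list of rows, each a list of 5 numbers: the shift along the tool's x, y, z in units of 60 mm (1.0 is 60 mm), then the turn about the tool's z in units of 8 degrees (1.0 is 8 degrees), then the opening, from 0 (shut) to 1 (fully open). In form: [[x, y, z, twist, hand], ...]. A call has 1 to 5 rows; each row is the pose to reach, as a shift and turn from the pose commanded when the call began, along the tool's axes at that moment; what a row does not reach only later rows make up. A row lasts 1/8 s, in which the tool goes at most 62.5 mm and 10.7 degrees, less where a joint would pass 70% of its speed; a pose out of reach is approached as far as the arm can. A call with a gripper value outside its range is refused whole. The fingers move at their own pace and stop on an object; FORCE is the grip in N (left out, the last holds). Time passes only in rows, so rows that repeat a pose let the fingers close. It gives the time, the measured TCP pose, the force, the opening and the grip force at its end, in the units of the state.
- status.observe(): the state, without advancing time (a new reading comes with each control period).
- grab_frame(name): name is "side" or "top" or "wrist"; returns the picture (400x640x3 uint8, blue, green, red); there is no depth.
- camera_params(name): a dict with "K" (3x3 intrinsics, pixels), "rvec" (rotation vector, rad) and "tvec" (3), from world to camera coordinates, as OpenCV has them; the wrist camera has in their place "tool_from_camera" (4x4, takes a point from camera to tool coordinates, whose origin is the TCP and whose axes are the flange's). Camera axes: x right, y down, z forward; pixel columns grow to the right and rows downward; lengths in m; the calibration is good to about 2 mm. The wrist camera is an equidistant fisheye: a pixel r from the principal point sees the ray r / f radians off the axis. A picture is of the moment at which its call begins: read the wrist's pose just before it. camera_params takes no time and is no camera call.
- bot.job_done(): hands the job in; it is judged then, once.
Trained networks look in the newest picture that a camera, given by its name, has taken for a name from the list of things; names that differ only in an ending like _2 or _b are one class to them, and where a whole thing is asked for, a point or a joint stands for the part that bears it (a point fixed in the world has none). Each returns a list of dicts, best first, with "p" (0 to 1); they miss things now and then, are a little off and sometimes report something else, mostly with a low value. They report only what shows in the picture. A call takes as long as a camera call. They do not tell look-alikes from the thing itself.
- search_frame(camera, name): "extent" ([left, top, right, bottom] as shares, 0 to 1, of the picture: columns of its width, rows of its height, round what is visible of it).
- silhouettes(camera, name): "mask" (400x640 bool, what is visible of it) and "extent" ([left, top, right, bottom] as shares, 0 to 1, of the picture: columns of its width, rows of its height, round what is visible of it).
The state is a dict: "clock": time; "qpos": joint angles; "qd": joint speeds; "joint_efforts": joint torques, N m; "position": TCP position; "tool_rot": TCP orientation; "force": force on the tool from outside, world axes, zero at the start; "moment": the same for the moment, N m; "grip_width": finger opening in m; "finger_force": force on a finger pad.
Only numpy, scipy, OpenCV 4.12 (cv2) and the standard library are available. Lean on these libraries where they do the work, as an engineer would, in place of code of your own. Each camera call takes 0.05 s, during which the arm holds its last target. There are 200 camera calls.

## Working session

There is one attempt and no reset: what is moved stays moved. The work goes in short steps, Python scripts to look and compute and a shell command to move; the robot and the scene stay as the last step left them, time stands still between calls to the robot, and variables do not carry over. Pictures are saved under pics/ and viewed, at most 14 in all, crops included, and the job is handed in when it is done.

```bash
ls; mkdir -p pics; cat > h.py <<'E'
import numpy as np,cv2
from scipy.spatial.transform import Rotation as R
from workcell import status,grab_frame,camera_params,bot,search_frame,silhouettes
def ray(cam,uv):
    p=camera_params(cam);K=np.array(p['K'])
    Rm=cv2.Rodrigues(np.array(p['rvec'],float))[0];t=np.array(p['tvec'],float).ravel()
    d=Rm.T@np.linalg.inv(K)@np.array([uv[0],uv[1],1.]);return -Rm.T@t,d
def atz(cam,uv,z):
    o,d=ray(cam,uv);return o+d*(z-o[2])/d[2]
def proj(cam,P):
    p=camera_params(cam);return cv2.projectPoints(np.array(P,float).reshape(-1,1,3),np.array(p['rvec'],float),np.array(p['tvec'],float),np.array(p['K'],float),None)[0].reshape(-1,2)
def center(m):
    ys,xs=np.nonzero(m);return xs.mean(),ys.mean()
E
python3 - <<'E'
from h import *
s=status.observe();print({k:np.round(v,3) for k,v in s.items()})
for c in ("top","side"):
    im=grab_frame(c);cv2.imwrite(f"pics/{c}0.png",im)
    p=camera_params(c);print(c,np.round(p['K'],1).tolist(),ray(c,(320,200)))
    for n in ["tape_case","cover_board","bench_slab","spindle_rack","roll_0","jar","drop_bottle"]:
        for d in search_frame(c,n): print(n,round(d['p'],2),(np.array(d['extent'])*[640,400,640,400]).round(0))
print(camera_params("wrist"))
E
```

```text
pics
{'clock': np.float64(0.0), 'qpos': array([ 1.276,  0.522, -0.036,  1.6  ,  0.021,  1.021, -0.113]), 'qd': array([-0.   , -0.   ,  0.002, -0.001,  0.   ,  0.001,  0.   ]), 'joint_efforts': array([-0.0000e+00, -9.2711e+01,  1.9800e+00, -3.6993e+01,  1.8000e-02,
        8.0000e-03, -0.0000e+00]), 'position': array([ 0.139, -0.609,  0.239]), 'tool_rot': array([-3.14 ,  0.   ,  0.225]), 'force': array([-0.022,  0.301,  0.49 ]), 'moment': array([ 0.03 , -0.031, -0.001]), 'finger_force': np.float64(0.0), 'grip_width': np.float64(0.085)}
top [[400.8, 0.0, 325.6], [0.0, 400.8, 199.5], [0.0, 0.0, 1.0]] (array([ 0.39732024, -0.1717012 ,  1.13707312]), array([ 0.15860271,  0.02282391, -0.98717939]))
tape_case 0.82 [218. 174. 282. 264.]
cover_board 0.81 [221. 181. 276. 255.]
bench_slab 0.92 [368. 188. 405. 247.]
spindle_rack 0.56 [311. 181. 337. 266.]
roll_0 0.81 [318. 213. 333. 229.]
roll_0 0.72 [315. 186. 335. 203.]
roll_0 0.66 [318. 240. 333. 258.]
roll_0 0.52 [403. 268. 423. 285.]
roll_0 0.38 [216. 177. 282. 262.]
jar 0.8 [351. 136. 379. 167.]
drop_bottle 0.43 [303. 149. 316. 166.]
side 
[... 335 characters left out ...]
 244.]
roll_0 0.82 [300. 206. 319. 228.]
roll_0 0.74 [326. 214. 345. 236.]
roll_0 0.5 [400. 185. 418. 203.]
jar 0.94 [278. 168. 299. 199.]
drop_bottle 0.84 [259. 195. 276. 226.]
{'K': array([[309.70691629,   0.        , 320.88122936],
       [  0.        , 309.70691629, 193.01463   ],
       [  0.        ,   0.        ,   1.        ]]), 'tool_from_camera': array([[-1.65596786e-04, -9.61962010e-01, -2.73183204e-01,
         7.02545312e-02],
       [ 9.99999974e-01, -2.02016937e-04,  1.05188890e-04,
        -8.50844035e-04],
       [-1.56375350e-04, -2.73183180e-01,  9.61962019e-01,
        -1.34109269e-01],
       [ 0.00000000e+00,  0.00000000e+00,  0.00000000e+00,
         1.00000000e+00]])}
```

```bash
python3 - <<'E'
import cv2
a=cv2.imread('pics/top0.png')[120:300,190:450];b=cv2.imread('pics/side0.png')[150:340,230:440]
cv2.imwrite('pics/t1.png',cv2.resize(a,None,fx=3,fy=3,interpolation=cv2.INTER_CUBIC))
cv2.imwrite('pics/s1.png',cv2.resize(b,None,fx=3,fy=3,interpolation=cv2.INTER_CUBIC))
E
```

```text
(no output)
```

View pics/t1.png

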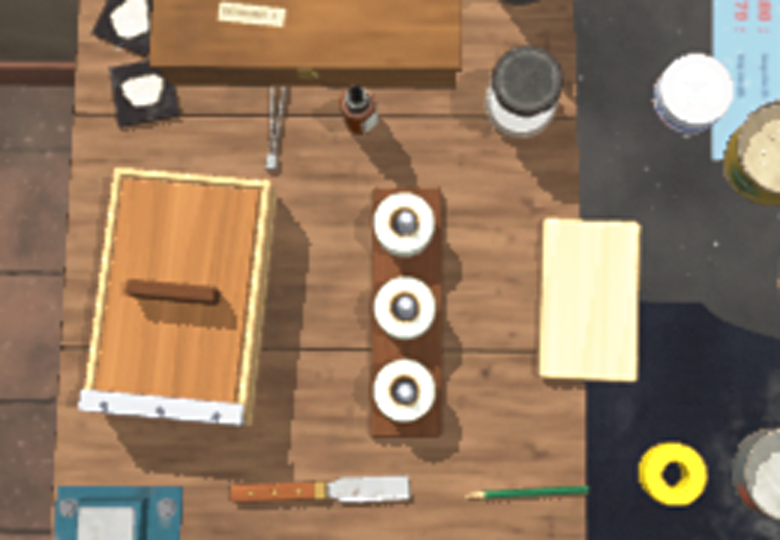

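View pics/s1.png

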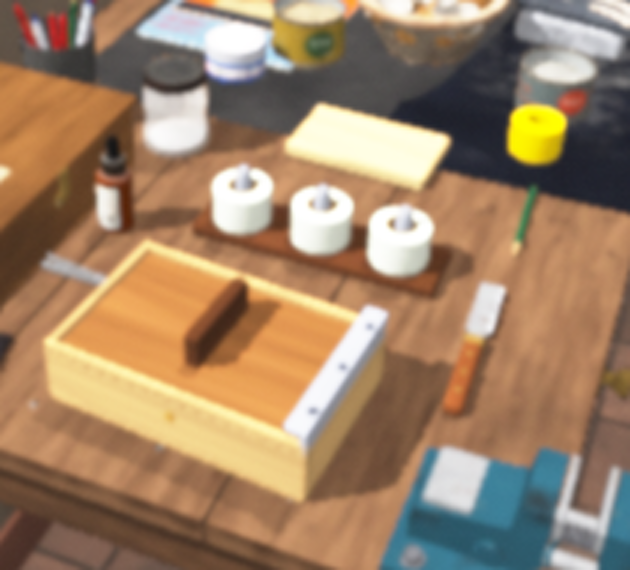

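Three white rolls stand on the spindles at top crop (405,223), (405,307), (405,390), so pixels ≈(325,194), (325,222), (325,250). The yellow ring at full-image pixel ≈(414,277) is the look-alike, is not on the rack and is not meant. The lip is at the lower end of the case and the slab is at pixel ≈(386,220).

```bash
python3 - <<'E'
from h import *
f=lambda x,y:(190+x/3,120+y/3)
def show(n,pts,z):
    P=[atz("top",f(*p),z)[:2] for p in pts];print(n,np.round(P,3).tolist());return np.array(P)
P=show("rim far L,R",[(115,168),(271,180)],.060)
L=show("lip near L,R",[(80,410),(243,424)],.072)
print("yaws",[np.degrees(np.arctan2(*(-(a[1]-a[0]))[::1])) for a in (P,L)],"ctr",(P.mean(0)+L.mean(0))/2)
b=show("bar ends top",[(127,287),(218,296)],.088);print(b.mean(0))
s=show("slab",[(545,218),(640,222),(638,381),(540,380)],.014);print("slab",s.mean(0))
show("rolls top",[(405,223),(405,307),(405,390)],.050)
show("spindle top",[(405,221),(405,306),(405,391)],.067)
r=show("rack",[(374,188),(441,188),(441,437),(372,435)],.012);print(r.mean(0))
show("jar,bottle,",[(525,78)],.086);show("bottle",[(356,97)],.1)
E
```

```text
rim far L,R [[0.635, 0.106], [0.625, -0.037]]
lip near L,R [[0.415, 0.124], [0.404, -0.02]]
yaws [np.float64(4.071162017828668), np.float64(4.341043378599881)] ctr [0.51995615 0.04319312]
bar ends top [[0.522, 0.083], [0.515, 0.003]]
[0.51859342 0.0432478 ]
slab [[0.6, -0.292], [0.597, -0.382], [0.447, -0.377], [0.447, -0.286]]
slab [ 0.52279147 -0.33454352]
rolls top [[0.588, -0.16], [0.51, -0.161], [0.436, -0.162]]
spindle top [[0.587, -0.16], [0.51, -0.161], [0.434, -0.162]]
rack [[0.628, -0.13], [0.629, -0.194], [0.394, -0.195], [0.396, -0.131]]
[ 0.51169333 -0.16237915]
jar,bottle, [[0.715, -0.268]]
bottle [[0.693, -0.116]]
```

```bash
cat >> h.py <<'E'
def plan(x,y,z,yaw=None):
    s=status.observe();Rt=R.from_euler('xyz',s['tool_rot']).as_matrix()
    d=Rt.T@(np.array([x,y,z])-s['position'])/.06
    tw=0 if yaw is None else -np.degrees((yaw-s['tool_rot'][2]+np.pi)%(2*np.pi)-np.pi)/8
    print("plan",np.round(d,3),"twist",round(tw,3),"t",round(s['clock'],2),"pos",np.round(s['position'],4),"rot",np.round(s['tool_rot'],4),"F",np.round(s['force'],1),"w",round(s['grip_width'],4))
def wray(uv,s):
    p=camera_params("wrist");K=np.array(p['K']);T=np.array(p['tool_from_camera'])
    v=np.array([uv[0]-K[0,2],uv[1]-K[1,2]]);r=np.hypot(*v);a=r/K[0,0]
    d=np.array([*(v/r*np.sin(a)),np.cos(a)]) if r>0 else np.array([0,0,1.])
    Rt=R.from_euler('xyz',s['tool_rot']).as_matrix()
    return Rt@T[:3,3]+s['position'],Rt@T[:3,:3]@d
def watz(uv,s,z):
    o,d=wray(uv,s);return o+d*(z-o[2])/d[2]
def wproj(P,s):
    p=camera_params("wrist");K=np.array(p['K']);T=np.array(p['tool_from_camera'])
    Rt=R.from_euler('xyz',s['tool_rot']).as_matrix()
    q=(np.atleast_2d(P)-s['position'])@Rt; q=(q-T[:3,3])@T[:3,:3]
    r=np.hypot(q[:,0],q[:,1]);a=np.arctan2(r,q[:,2])
    return q[:,:2]/r[:,None]*(a*K[0,0])[:,None]+K[:2,2]
E
python3 -c "
from h import *
plan(.519,.0432,.24,-.077)"
```

```text
plan [ 8.592 -9.191 -0.011] twist 2.161 t 0.8 pos [ 0.1393 -0.6093  0.2393] rot [-3.1416 -0.      0.2248] F [-0.  -0.1  0.1] w 0.0854
```

```bash
python3 -m creep '[[2,-1,0,0.5,1],[4,-2.5,0,1,1],[5.5,-4,0,1.5,1],[6.5,-5.5,0,2.16,1],[7.3,-7,0,2.16,1]]' 20; python3 -c "
from h import *
plan(.519,.0432,.22,-.077)"
```

```text
clock: 1.42
position: [0.3336, -0.3657, 0.2394]
tool_rot: [3.141, -0.001, -0.078]
force: [2.3, -1.0, 0.9]
grip_width: 0.0852
finger_force: 0.0
plan [ 2.549 -7.035  0.323] twist -0.007 t 1.43 pos [ 0.3336 -0.3657  0.2394] rot [ 3.1413e+00 -5.0000e-04 -7.8000e-02] F [ 2.3 -1.   0.9] w 0.0852
```

```bash
python3 -m creep '[[0.6,-1,0,0,1],[1.2,-2,0,0,1],[1.8,-3,0,0,1],[2.2,-4,0,0,1],[2.55,-5,0.3,0,1]]'; python3 -c "
from h import *
plan(.519,.0432,.22,-.077)"
```

```text
clock: 2.05
position: [0.4982, -0.1025, 0.2274]
tool_rot: [3.141, -0.002, -0.077]
force: [0.7, -0.2, 0.1]
grip_width: 0.0857
finger_force: 0.0
plan [ 0.159 -2.447  0.123] twist -0.0 t 2.05 pos [ 0.4982 -0.1025  0.2274] rot [ 3.1414e+00 -2.2000e-03 -7.7000e-02] F [ 0.7 -0.2  0.1] w 0.0857
```

```bash
python3 -m creep '[[0.1,-1,0.1,0,1],[0.16,-2,0.12,0,1],[0.16,-2.45,0.12,0,1],[0.16,-2.45,0.12,0,1]]'; python3 - <<'E'
from h import *
s=status.observe();plan(.519,.0432,.15,-.077)
im=grab_frame("wrist");cv2.imwrite("pics/w1.png",im)
for d in silhouettes("wrist","cover_board"): print(d['p'],np.array(d['extent'])*[640,400,640,400])
E
```

```text
clock: 2.55
position: [0.5177, 0.0439, 0.2196]
tool_rot: [-3.141, -0.0, -0.073]
force: [-0.7, -0.9, 0.0]
grip_width: 0.0852
finger_force: 0.0
plan [0.023 0.011 1.159] twist 0.027 t 2.55 pos [0.5177 0.0439 0.2196] rot [-3.1409e+00 -1.0000e-04 -7.3200e-02] F [-0.7 -0.9  0. ] w 0.0852
0.67 [250.496  70.4   384.384 262.88 ]
0.52 [242.112  62.4   395.776 282.28 ]
```

View pics/w1.png

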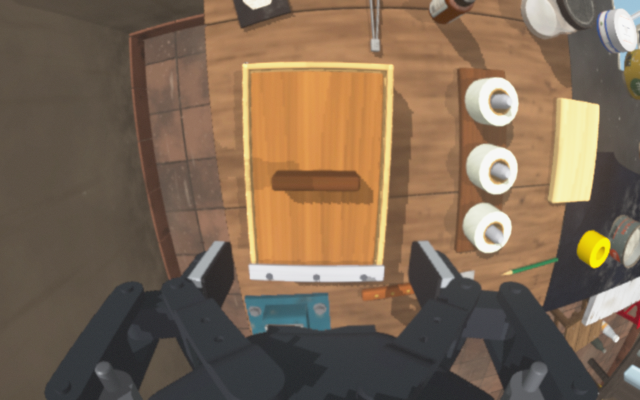

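The wrist picture shows the board at home with the bar at columns 273–359, rows 171–191, and the lip at rows 264–281. I'll overlay my estimate to refine it.

```bash
python3 - <<'E'
from h import *
s=status.observe()
im=cv2.imread("pics/w1.png")
print(s['clock'])
c,yaw=np.array([.519,.0432]),-.077
Rz=np.array([[np.cos(yaw),-np.sin(yaw)],[np.sin(yaw),np.cos(yaw)]])
def loop(pts,z,col,big):
    P=[[*(c+Rz@np.array(p)),z] for p in pts]
    q=wproj(P,s); print(q.round(1).tolist())
    q=((q-[230,50])*4); cv2.polylines(big,[q.round().astype(int)],True,col,1)
big=cv2.resize(im[50:300,230:410],None,fx=4,fy=4,interpolation=cv2.INTER_CUBIC)
b=lambda x,y:[(x,y),(x,-y),(-x,-y),(-x,y)]
loop(b(.007,.04),.088,(0,255,0),big)
loop(b(.111,.072),.060,(255,0,0),big)
loop([(-.093,.072),(-.093,-.072),(-.111,-.072),(-.111,.072)],.072,(0,0,255),big)
big=cv2.resize(big,(540,750))[0:600];cv2.imwrite("pics/w1o.png",cv2.resize(cv2.resize(im,(1,1)),(1,1)) if 0 else cv2.resize(big,None,fx=.8*1.25,fy=1))
E
```

```text
2.65
[[274.5, 178.2], [364.7, 178.2], [364.1, 193.4], [275.1, 193.4]]
[[243.8, 65.7], [395.6, 65.6], [384.5, 276.3], [255.2, 276.2]]
[[251.6, 267.6], [388.0, 267.6], [386.5, 281.9], [253.2, 281.9]]
```

View pics/w1o.png

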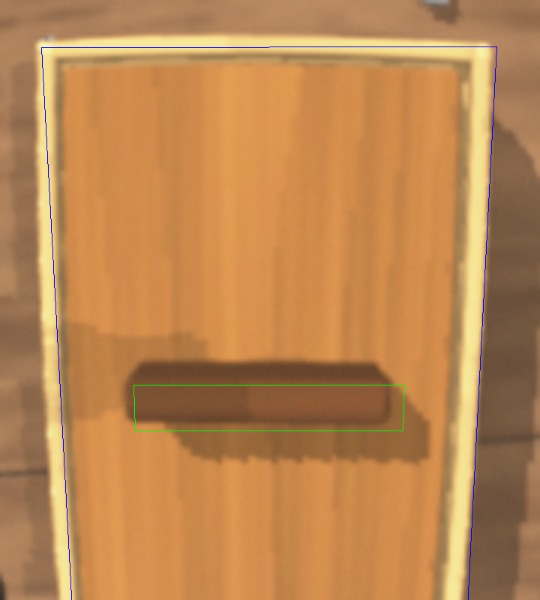

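```bash
python3 -c "
from h import *
plan(.521,.0463,.105,-.078)"
```

```text
plan [ 0.049 -0.091  1.91 ] twist 0.008 t 2.65 pos [0.5177 0.0411 0.2196] rot [ 3.1413 -0.     -0.0769] F [-0.6  0.4  0.4] w 0.0851
```

```bash
python3 -m creep '[[0.05,-0.05,0.8,0,1],[0.05,-0.05,1.7,0,1],[0.05,-0.05,1.7,0,1],[0.05,-0.05,1.7,0,1],[0.05,-0.05,1.7,0,1]]'; python3 - <<'E'
from h import *
for i in range(2):
    s=status.observe();im=grab_frame("wrist");s2=status.observe()
    print(s['position'],s2['position'],s['tool_rot'],s['qd'].round(3))
cv2.imwrite("pics/w2.png",im)
o=wproj([s['position']],s);print(o)
c,yaw=np.array([.521,.0463]),-.078
Rz=np.array([[np.cos(yaw),-np.sin(yaw)],[np.sin(yaw),np.cos(yaw)]])
P=[[*(c+Rz@np.array(p)),.088] for p in [(.007,.04),(.007,-.04),(-.007,-.04),(-.007,.04)]]
q=wproj(P,s);print(q.round(1).tolist())
q=((q-[170,120])*2.5)
big=cv2.resize(im[120:340,170:480],None,fx=2.5,fy=2.5,interpolation=cv2.INTER_CUBIC)
cv2.polylines(big,[q.round().astype(int)],True,(0,255,0),1)
cv2.imwrite("pics/w2o.png",big)
E
```

```text
clock: 3.28
position: [0.522, 0.0441, 0.1196]
tool_rot: [-3.141, -0.003, -0.078]
force: [0.4, 0.0, 0.3]
grip_width: 0.0857
finger_force: 0.0
[0.52198882 0.04411078 0.11959884] [0.52186538 0.04418585 0.11939156] [-3.14110586e+00 -2.93750372e-03 -7.75111566e-02] [-0.005  0.004  0.     0.005  0.    -0.007 -0.003]
[0.52186538 0.04418585 0.11939156] [0.52165359 0.04423199 0.11908726] [-3.14111901e+00 -2.78632369e-03 -7.73529431e-02] [-0.005  0.008  0.001  0.006  0.001 -0.006 -0.004]
[[323.06895217 256.24834593]]
[[250.6, 221.2], [388.0, 221.3], [386.3, 243.2], [252.4, 243.0]]
```

View pics/w2o.png

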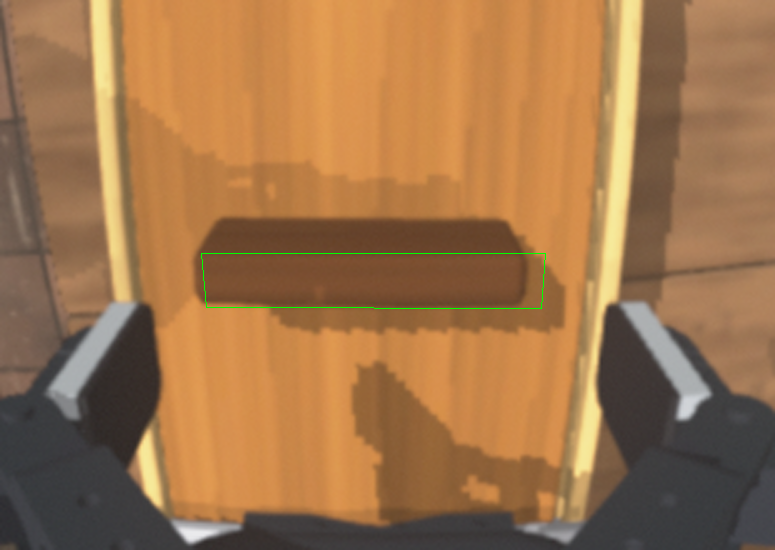

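```bash
python3 -m creep '[[0,-0.07,0.3,0,1],[0,-0.07,0.45,0,1],[0,-0.07,0.55,0,1],[0,-0.07,0.65,0,1],[0,-0.07,0.65,0,1]]'; python3 - <<'E'
from h import *
s=status.observe();im=grab_frame("wrist");plan(.5215,.0484,.06,-.078)
cv2.imwrite("pics/w3o.png",cv2.resize(im[180:340,170:480],None,fx=2.5,fy=2.5,interpolation=cv2.INTER_CUBIC))
E
```

```text
clock: 4.0
position: [0.5211, 0.0484, 0.0783]
tool_rot: [3.141, 0.0, -0.077]
force: [0.7, 0.4, -0.2]
grip_width: 0.0856
finger_force: 0.0
plan [0.005 0.001 0.31 ] twist 0.008 t 4.05 pos [0.5212 0.0485 0.0786] rot [ 3.1415e+00  1.0000e-04 -7.6900e-02] F [0.3 0.3 0.8] w 0.0854
```

View pics/w3o.png

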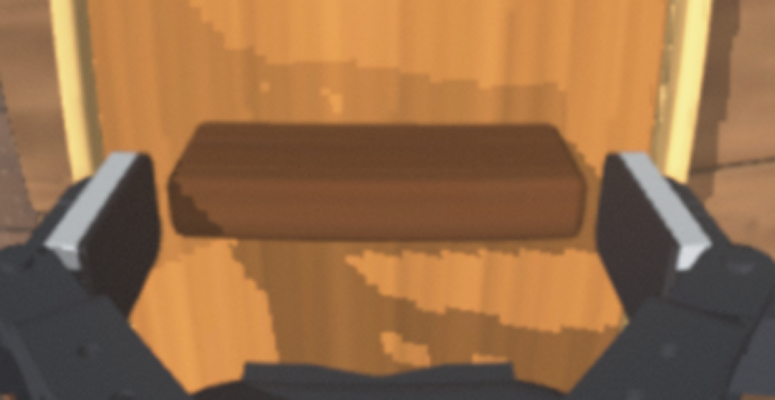

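The bar sits centred between the open tips: bar at crop columns 170–586, pads at 160 and 600. I'll go down and close gently.

```bash
python3 -m creep '[[0,0,0.15,0,1],[0,0,0.28,0,1],[0,0,0.28,0,1],[0,0,0.28,0,0.9],[0,0,0.28,0,0.8]]' 25; python3 -m creep '[[0,0,0,0,0.8],[0,0,0,0,0.8],[0,0,0,0,0.8]]' 25
```

```text
clock: 4.68
position: [0.5212, 0.0485, 0.0618]
tool_rot: [-3.142, -0.0, -0.077]
force: [-0.4, 0.1, -3.0]
grip_width: 0.0793
finger_force: 31.5
clock: 5.05
position: [0.5212, 0.0485, 0.0618]
tool_rot: [-3.142, 0.0, -0.077]
force: [-0.3, -0.3, -2.0]
grip_width: 0.0795
finger_force: 31.5
```

```bash
python3 -m creep '[[0,0,-0.08,0,0.8],[0,0,-0.16,0,0.8],[0,0,-0.24,0,0.8],[0,0,-0.32,0,0.8],[0,0,-0.36,0,0.8]]'; python3 - <<'E'
from h import *
plan(.5215,.0484,.06,-.078)
im=grab_frame("side");grab_frame("wrist")
w=grab_frame("wrist")
cv2.imwrite("pics/s2.png",np.vstack([cv2.resize(im[200:330,200:400],(615,400)),cv2.resize(w[150:350,170:480],(615,200*2))])[:,:].copy()[:800])
E
python3 -c "
import cv2;a=cv2.imread('pics/s2.png');cv2.imwrite('pics/s2.png',cv2.resize(a,(460,600)))"
```

```text
clock: 5.68
position: [0.5212, 0.0485, 0.0836]
tool_rot: [3.142, -0.0, -0.077]
force: [-1.9, -0.1, -8.0]
grip_width: 0.0792
finger_force: 33.0
plan [0.005 0.001 0.394] twist 0.008 t 5.67 pos [0.5212 0.0485 0.0836] rot [ 3.1416e+00 -1.0000e-04 -7.6800e-02] F [-1.9 -0.1 -8. ] w 0.0792
```

View pics/s2.png

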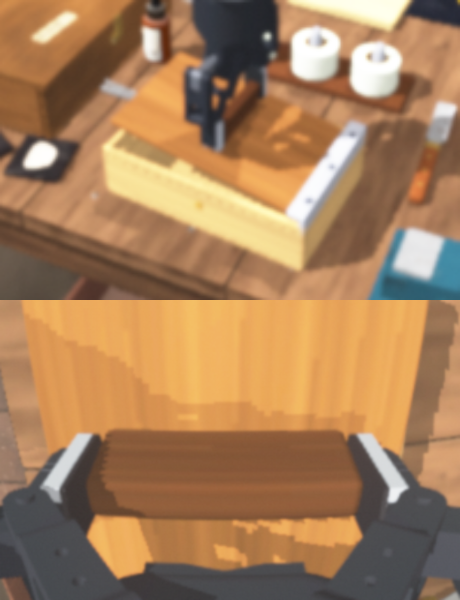

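The far end is raised and the near edge is still under the lip. Now I'll draw the board out along +x, then up.

```bash
python3 -m creep '[[0.12,0,0,0,0.8],[0.25,0,0,0,0.8],[0.38,0,0,0,0.8],[0.5,0,0,0,0.8],[0.5,0,-0.1,0,0.8]]' 40;python3 -m creep '[[0,0,-0.5,0,0.8],[0,0,-1,0,0.8],[0,0,-1.3,0,0.8],[0,0,-1.3,0,0.8]]'; python3 - <<'E'
from h import *
plan(.523,-.3345,.17,-.02)
im=grab_frame("side")
cv2.imwrite("pics/s3.png",cv2.resize(im[140:330,200:420],None,fx=2.5,fy=2.5))
E
```

```text
clock: 6.45
position: [0.5513, 0.0462, 0.0892]
tool_rot: [3.142, 0.001, -0.077]
force: [0.2, 0.5, -2.7]
grip_width: 0.0791
finger_force: 56.5
clock: 6.95
position: [0.5516, 0.0463, 0.1686]
tool_rot: [-3.141, -0.002, -0.077]
force: [0.2, -0.2, -2.3]
grip_width: 0.0789
finger_force: 56.6
plan [ 0.012  6.365 -0.026] twist -0.407 t 6.95 pos [0.5516 0.0463 0.1686] rot [-3.1411e+00 -2.3000e-03 -7.6900e-02] F [ 0.2 -0.2 -2.3] w 0.0789
```

View pics/s3.png

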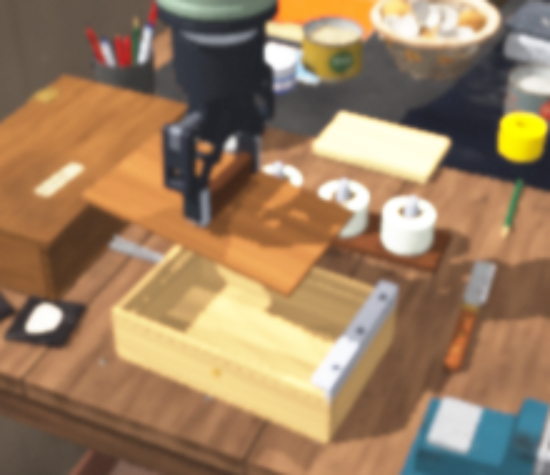

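```bash
python3 -m creep '[[0,1,0,-0.1,0.8],[0,2,0,-0.2,0.8],[0,3,0,-0.3,0.8],[0,4,0,-0.41,0.8],[0,5,0,-0.41,0.8]]' 40;python3 -m creep '[[0,0.7,0,0,0.8],[0,1.2,0,0,0.8],[0,1.36,0,0,0.8],[0,1.36,0,0,0.8]]'; python3 - <<'E'
from h import *
plan(.523,-.3345,.05,-.02)
E
```

```text
clock: 7.62
position: [0.5272, -0.2546, 0.1662]
tool_rot: [-3.141, 0.001, -0.019]
force: [1.7, 0.7, -1.6]
grip_width: 0.0792
finger_force: 56.5
clock: 8.12
position: [0.5261, -0.3341, 0.1664]
tool_rot: [-3.141, 0.001, -0.02]
force: [0.0, 1.2, -2.1]
grip_width: 0.0792
finger_force: 56.5
plan [-0.05  0.01  1.94] twist 0.001 t 8.12 pos [ 0.5261 -0.3341  0.1664] rot [-3.1407e+00  1.2000e-03 -1.9900e-02] F [ 0.   1.2 -2.1] w 0.0792
```

```bash
python3 -m creep '[[-0.05,0,0.8,0,0.8],[-0.05,0,1.6,0,0.8],[-0.05,0,1.95,0,0.8],[-0.05,0,2.1,0,0.8],[-0.05,0,2.2,0,0.8]]' 20;python3 -m creep '[[0,0,0.08,0,0.8],[0,0,0.14,0,0.8],[0,0,0.14,0,0.8]]' 20; python3 - <<'E'
from h import *
plan(.523,-.3345,.026,-.02)
E
```

```text
clock: 8.75
position: [0.5243, -0.3344, 0.0362]
tool_rot: [3.141, -0.001, -0.019]
force: [-0.1, 0.7, 0.1]
grip_width: 0.0793
finger_force: 56.8
clock: 9.12
position: [0.5257, -0.3349, 0.0288]
tool_rot: [3.14, -0.004, -0.019]
force: [5.0, 1.3, 6.1]
grip_width: 0.0789
finger_force: 58.1
plan [-0.045 -0.006  0.047] twist 0.005 t 9.12 pos [ 0.5257 -0.3349  0.0288] rot [ 3.14   -0.0044 -0.0193] F [5.  1.3 6.1] w 0.0789
```

```bash
python3 -m creep '[[0,0,0.03,0,0.9],[0,0,0.03,0,1],[0,0,0.03,0,1]]' 20;python3 -m creep '[[0,0,-0.5,0,1],[0,0,-1.2,0,1],[0,0,-2.2,0,1],[0,-0.5,-2.8,0,1],[0,-1,-2.8,0,1]]'; python3 - <<'E'
from h import *
plan(.51,-.1615,.2,0)
im=grab_frame("side");cv2.imwrite("pics/s4.png",cv2.resize(im[140:330,200:420],None,fx=2.5,fy=2.5))
s=status.observe();w=grab_frame("wrist");s=status.observe()
for d in silhouettes("wrist","roll_0"): 
    m=d['mask'];u=center(m);print(d['p'],np.round(u,1),m.sum(),watz(u,s,.05)[:2].round(4))
E
```

```text
clock: 9.5
position: [0.5237, -0.3347, 0.0258]
tool_rot: [3.141, -0.001, -0.02]
force: [-0.3, 0.2, 0.2]
grip_width: 0.0852
finger_force: 0.0
clock: 10.12
position: [0.5256, -0.2745, 0.1963]
tool_rot: [3.14, -0.004, -0.021]
force: [0.2, -0.0, -1.6]
grip_width: 0.0854
finger_force: 0.0
plan [-0.299 -1.878 -0.066] twist -0.148 t 10.12 pos [ 0.5256 -0.2745  0.1963] rot [ 3.1395 -0.0044 -0.0206] F [ 0.2 -0.  -1.6] w 0.0854
0.96 [231.2 250.4] 860 [ 0.4566 -0.1768]
0.96 [213.4 193.9] 2280 [ 0.5174 -0.1654]
0.93 [204.9 119.2] 2356 [ 0.5899 -0.163 ]
0.65 [411.7 303.2] 313 [ 0.3857 -0.3705]
```

View pics/s4.png

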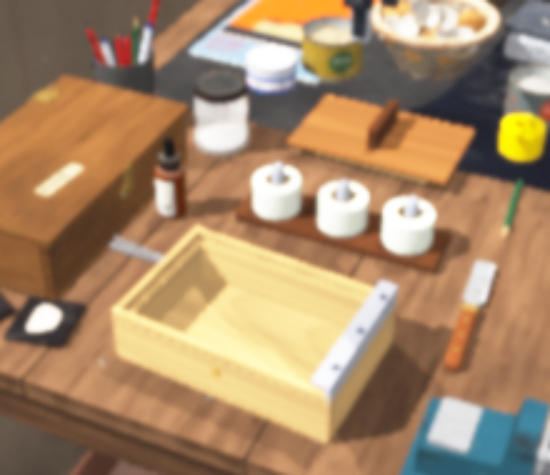

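```bash
python3 - <<'E'
from h import *
plan(.588,-.1605,.11,-.077)
s=dict(position=np.array([.5219,.0441,.1195]),tool_rot=np.array([-3.1411,-.0028,-.0775]))
for row,l,r in [(100,92,636),(200,100,630)]:
    a=watz((170+l/2.5,120+row/2.5),s,.06);b=watz((170+r/2.5,120+row/2.5),s,.06);print(a[:2],b[:2],np.hypot(*(a-b)[:2]),(a+b)[:2]/2)
E
python3 -m creep '[[1.2,-0.9,0,0.41,1],[1.2,-1.8,0,0.41,1],[1.2,-1.9,0.6,0.41,1],[1.2,-1.9,1.2,0.41,1],[1.2,-1.9,1.3,0.41,1]]'; python3 -c "
from h import *
plan(.588,-.1605,.024,-.077)"
```

```text
plan [ 1.018 -1.897  1.396] twist 0.425 t 10.28 pos [ 0.5249 -0.2732  0.1937] rot [ 3.1416e+00 -5.0000e-04 -1.7600e-02] F [-0.6 -1.5  0.2] w 0.0853
[0.56566744 0.11763309] [ 0.55434536 -0.02561913] 0.14369895554837486 [0.5600064  0.04600698]
[0.53806323 0.11998487] [ 0.52691755 -0.02405179] 0.14446725170738942 [0.53249039 0.04796654]
clock: 10.9
position: [0.5976, -0.1624, 0.113]
tool_rot: [-3.142, 0.004, -0.077]
force: [0.0, -0.3, -0.5]
grip_width: 0.0854
finger_force: 0.0
plan [-0.157 -0.018  1.484] twist -0.002 t 10.9 pos [ 0.5976 -0.1624  0.113 ] rot [-3.1415  0.0039 -0.0773] F [ 0.  -0.3 -0.5] w 0.0854
```

```bash
python3 -m creep '[[-0.13,-0.06,0.5,0,1],[-0.13,-0.06,1.1,0,1],[-0.13,-0.06,1.48,0,1],[-0.13,-0.06,1.48,0,1],[-0.13,-0.06,1.48,0,1]]'; python3 - <<'E'
from h import *
s=status.observe();w=grab_frame("wrist");plan(.589,-.158,.024,-.077)
cv2.imwrite("pics/w5.png",cv2.resize(w[100:340,130:510],None,fx=2,fy=2))
E
```

```text
clock: 11.52
position: [0.5922, -0.1584, 0.0279]
tool_rot: [3.141, -0.002, -0.078]
force: [0.3, 0.2, -0.1]
grip_width: 0.0855
finger_force: 0.0
plan [-0.054 -0.     0.066] twist -0.003 t 11.57 pos [ 0.5922 -0.1583  0.0279] rot [ 3.1412e+00 -2.0000e-03 -7.7500e-02] F [ 0.9 -0.9  0.3] w 0.0854
```

View pics/w5.png

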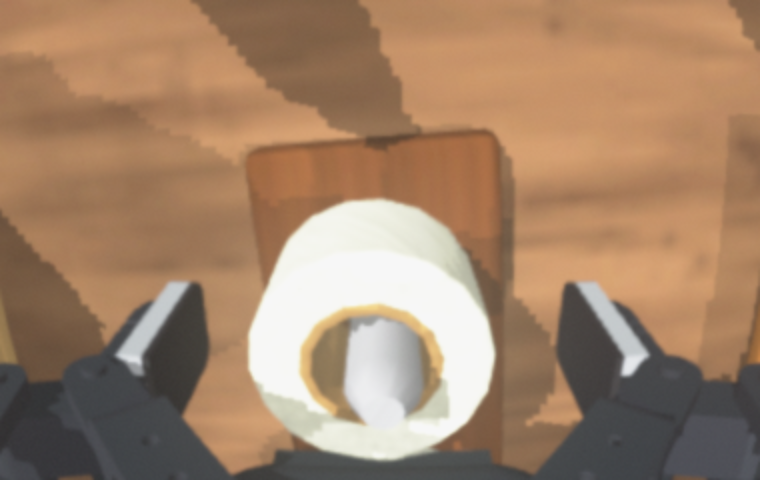

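The white roll is on its spindle between the open fingers, with its top centre at crop (371,355).

```bash
python3 - <<'E'
from h import *
s=status.observe();p=watz((130+371/2,100+355/2),s,.05);print(p);plan(p[0],p[1],.024)
E
```

```text
[ 0.59379574 -0.15505186  0.05      ]
plan [ 0.021 -0.055  0.066] twist 0 t 11.57 pos [ 0.5922 -0.1583  0.0279] rot [ 3.1412e+00 -2.0000e-03 -7.7500e-02] F [ 0.9 -0.9  0.3] w 0.0854
```

```bash
python3 -m creep '[[0.02,-0.05,0.06,0,0.9],[0.02,-0.05,0.06,0,0.5],[0.02,-0.05,0.06,0,0.5],[0.02,-0.05,0.06,0,0.5],[0.02,-0.05,0.06,0,0.5]]' 30; python3 -m creep '[[0,0,-0.3,0,0.5],[0,0,-0.8,0,0.5],[0,0,-1.3,0,0.5],[0,0,-1.4,0,0.5],[0,0,-1.4,0,0.5]]'; python3 - <<'E'
from h import *
c=np.array([.5212,.0485]);yw=-.077
for x in (.064,.003,-.058): print(c+[x*np.cos(yw),x*np.sin(yw)])
p=c+[.064*np.cos(yw),.064*np.sin(yw)]
plan(*p,.11,-.077)
E
```

```text
clock: 12.2
position: [0.5931, -0.1546, 0.0233]
tool_rot: [-3.141, -0.0, -0.077]
force: [-1.8, 0.9, 5.4]
grip_width: 0.0537
finger_force: 30.4
clock: 12.82
position: [0.5929, -0.1549, 0.1072]
tool_rot: [3.141, -0.001, -0.077]
force: [-0.1, -0.6, -1.0]
grip_width: 0.0535
finger_force: 32.0
[0.58501037 0.04357687]
[0.52419111 0.04826923]
[0.46337186 0.05296159]
plan [-0.385 -3.288 -0.048] twist 0.0 t 12.82 pos [ 0.5929 -0.1549  0.1072] rot [ 3.1415e+00 -6.0000e-04 -7.7000e-02] F [-0.1 -0.6 -1. ] w 0.0535
```

```bash
python3 -m creep '[[-0.1,-1,0,0,0.5],[-0.2,-2,0,0,0.5],[-0.385,-3,0,0,0.5],[-0.385,-3.29,0,0,0.5],[-0.385,-3.29,0,0,0.5]]'; python3 -m creep '[[0,0,0.3,0,0.5],[0,0,0.8,0,0.5],[0,0,1.1,0,0.5],[0,0,1.3,0,0.5],[0,0,1.3,0,0.5]]'; python3 - <<'E'
from h import *
plan(.5850,.0436,.021,-.077)
E
```

```text
clock: 13.45
position: [0.5846, 0.0448, 0.106]
tool_rot: [3.141, 0.001, -0.075]
force: [-1.2, -1.4, -1.7]
grip_width: 0.0541
finger_force: 32.1
clock: 14.08
position: [0.5846, 0.0434, 0.028]
tool_rot: [3.141, 0.001, -0.077]
force: [-0.4, -0.0, -1.4]
grip_width: 0.0538
finger_force: 32.1
plan [ 0.006 -0.003  0.117] twist -0.002 t 14.07 pos [0.5846 0.0434 0.028 ] rot [ 3.1413e+00  1.2000e-03 -7.7200e-02] F [-0.4 -0.  -1.4] w 0.0538
```

```bash
python3 -m creep '[[0,0,0.07,0,0.5],[0,0,0.12,0,0.5],[0,0,0.12,0,0.5],[0,0,0.12,0,0.8],[0,0,0.12,0,0.8]]'; python3 -m creep '[[0,0,-0.3,0,0.8],[0,0,-0.9,0,0.8],[0,0,-1.5,0,0.8],[0,0,-1.9,0,0.8]]'; python3 - <<'E'
from h import *
plan(.516,-.156,.13,-.077)
im=grab_frame("top")
for d in search_frame("top","roll_0"):
    e=np.array(d['extent'])*[640,400,640,400]; print(round(d['p'],2),e.round(),atz("top",((e[0]+e[2])/2,(e[1]+e[3])/2),.035)[:2].round(3))
E
```

```text
clock: 14.7
position: [0.5851, 0.0438, 0.0218]
tool_rot: [-3.142, -0.0, -0.077]
force: [-0.2, -0.1, 0.3]
grip_width: 0.0681
finger_force: 0.0
clock: 15.2
position: [0.5855, 0.0439, 0.1386]
tool_rot: [-3.141, -0.002, -0.077]
force: [0.3, 0.1, -0.4]
grip_width: 0.0687
finger_force: 0.0
plan [-0.899  3.411  0.14 ] twist 0.001 t 15.2 pos [0.5855 0.0439 0.1386] rot [-3.1411e+00 -2.4000e-03 -7.6900e-02] F [ 0.3  0.1 -0.4] w 0.0687
0.86 [403. 267. 422. 287.] [ 0.365 -0.398]
0.56 [316. 213. 334. 230.] [ 0.513 -0.161]
0.52 [316. 240. 336. 258.] [ 0.438 -0.164]
0.48 [243. 191. 267. 208.] [0.575 0.035]
```

```bash
python3 -m creep '[[-0.3,1,0,0,1],[-0.5,2,0,0,1],[-0.8,3,0,0,1],[-0.9,3.41,0.2,0,1],[-0.9,3.41,0.5,0,1]]'; python3 - <<'E'
from h import *
s=status.observe();w=grab_frame("wrist");s2=status.observe();print(s['position'],s2['position'])
for d in silhouettes("wrist","roll_0"):
    m=d['mask'];u=center(m);e=np.array(d['extent'])*[640,400,640,400];print(round(d['p'],2),e.round(),watz(u,s2,.045)[:2].round(4))
plan(.516,-.156,.024,-.077)
E
```

```text
clock: 15.92
position: [0.5147, -0.1587, 0.106]
tool_rot: [3.141, -0.001, -0.081]
force: [0.5, 1.2, -1.2]
grip_width: 0.0856
finger_force: 0.0
[ 0.51469111 -0.15873333  0.10599381] [ 0.51410485 -0.1570335   0.1037102 ]
0.87 [ 46. 117. 114. 185.] [0.5818 0.027 ]
0.67 [295. 263. 364. 333.] [ 0.4521 -0.1553]
0.63 [535. 286. 571. 326.] [ 0.3963 -0.3787]
plan [ 0.03  -0.005  1.343] twist -0.004 t 16.02 pos [ 0.5143 -0.1562  0.1046] rot [-3.1412e+00  2.2000e-03 -7.7600e-02] F [ 0.1  0.2 -0.4] w 0.0851
```

```bash
python3 -m creep '[[0.03,0,0.4,0,1],[0.03,0,0.9,0,1],[0.03,0,1.3,0,1],[0.03,0,1.34,0,1],[0.03,0,1.34,0,1]]'; python3 - <<'E'
from h import *
w=grab_frame("wrist");s2=status.observe();cv2.imwrite("pics/w6.png",w)
for d in silhouettes("wrist","roll_0"):
    m=d['mask'];e=np.array(d['extent'])*[640,400,640,400];print(round(d['p'],2),e.round(),watz(((e[0]+e[2])/2,e[3]-(e[2]-e[0])*.42),s2,.05)[:2].round(4))
plan(.516,-.156,.024,-.077)
E
```

```text
clock: 16.65
position: [0.5177, -0.156, 0.0261]
tool_rot: [3.142, -0.001, -0.076]
force: [-0.1, 0.3, 0.9]
grip_width: 0.0854
finger_force: 0.0
0.75 [570. 327. 617. 379.] [ 0.4028 -0.3639]
0.71 [263. 207. 385. 330.] [ 0.5197 -0.1565]
0.37 [505.  29. 640. 329.] [ 0.5006 -0.2927]
plan [-0.031 -0.001  0.039] twist 0.002 t 16.75 pos [ 0.5179 -0.1562  0.0264] rot [ 3.1414e+00 -1.5000e-03 -7.6700e-02] F [ 0.1 -0.7 -0.1] w 0.0857
```

```bash
python3 -m creep '[[0,0,0.03,0,0.9],[0,0,0.03,0,0.5],[0,0,0.03,0,0.5],[0,0,0.03,0,0.5],[0,0,0.03,0,0.5]]' 30; python3 -m creep '[[0,0,-0.3,0,0.5],[0,0,-0.8,0,0.5],[0,0,-1.3,0,0.5],[0,0,-1.4,0,0.5],[0,0,-1.4,0,0.5]]'; python3 - <<'E'
from h import *
plan(.5242,.0483,.11,-.077)
E
```

```text
clock: 17.38
position: [0.5173, -0.1562, 0.0237]
tool_rot: [3.142, -0.0, -0.077]
force: [-1.8, -0.4, 5.0]
grip_width: 0.0521
finger_force: 30.4
clock: 18.0
position: [0.5173, -0.1563, 0.1079]
tool_rot: [3.141, -0.001, -0.077]
force: [0.7, -0.7, -0.6]
grip_width: 0.0526
finger_force: 32.1
plan [-0.147 -3.408 -0.036] twist 0.0 t 18.0 pos [ 0.5173 -0.1563  0.1079] rot [ 3.1414e+00 -8.0000e-04 -7.7000e-02] F [ 0.7 -0.7 -0.6] w 0.0526
```

```bash
python3 -m creep '[[0,-1,0,0,0.5],[-0.1,-2,0,0,0.5],[-0.147,-3,0,0,0.5],[-0.147,-3.41,0,0,0.5],[-0.147,-3.41,0,0,0.5]]'; python3 -m creep '[[0,0,0.3,0,0.5],[0,0,0.8,0,0.5],[0,0,1.1,0,0.5],[0,0,1.3,0,0.5],[0,0,1.3,0,0.5]]'; python3 - <<'E'
from h import *
plan(.5242,.0483,.021,-.077)
E
```

```text
clock: 18.62
position: [0.5236, 0.0507, 0.1065]
tool_rot: [-3.141, 0.001, -0.073]
force: [0.1, -0.9, -0.4]
grip_width: 0.052
finger_force: 32.1
clock: 19.25
position: [0.5238, 0.0482, 0.0288]
tool_rot: [3.141, 0.001, -0.077]
force: [0.0, -0.3, -0.8]
grip_width: 0.0518
finger_force: 32.1
plan [ 0.007 -0.002  0.13 ] twist -0.0 t 19.25 pos [0.5238 0.0482 0.0288] rot [ 3.1412e+00  1.2000e-03 -7.7100e-02] F [ 0.  -0.3 -0.8] w 0.0518
```

```bash
python3 -m creep '[[0,0,0.07,0,0.5],[0,0,0.13,0,0.5],[0,0,0.13,0,0.5],[0,0,0.13,0,0.8],[0,0,0.13,0,0.8]]'; python3 -m creep '[[0,0,-0.3,0,0.8],[0,0,-0.9,0,0.8],[0,0,-1.5,0,0.8],[0,0,-1.9,0,0.8]]'; python3 - <<'E'
from h import *
plan(.440,-.157,.11,-.077)
im=grab_frame("top")
for d in search_frame("top","roll_0"):
    e=np.array(d['extent'])*[640,400,640,400]; print(round(d['p'],2),e.round(),atz("top",((e[0]+e[2])/2,(e[1]+e[3])/2),.035)[:2].round(3))
E
```

```text
clock: 19.88
position: [0.5242, 0.0486, 0.0217]
tool_rot: [-3.142, -0.0, -0.077]
force: [0.4, 0.1, 0.5]
grip_width: 0.0684
finger_force: 0.0
clock: 20.38
position: [0.5245, 0.0485, 0.1385]
tool_rot: [-3.141, -0.002, -0.077]
force: [0.6, -0.2, 0.5]
grip_width: 0.0681
finger_force: 0.0
plan [-1.142  3.524  0.47 ] twist 0.0 t 20.38 pos [0.5245 0.0485 0.1385] rot [-3.1411e+00 -2.2000e-03 -7.7000e-02] F [ 0.6 -0.2  0.5] w 0.0681
0.71 [402. 267. 422. 286.] [ 0.368 -0.396]
0.68 [245. 188. 265. 206.] [0.582 0.035]
0.6 [244. 217. 262. 229.] [0.509 0.038]
0.52 [317. 240. 332. 259.] [ 0.439 -0.16 ]
```

```bash
python3 -m creep '[[-0.3,1,0,0,1],[-0.6,2,0,0,1],[-1,3,0,0,1],[-1.14,3.52,0.2,0,1],[-1.14,3.52,0.5,0,1]]'; python3 -m creep '[[0,0,0.4,0,1],[0,0,0.9,0,1],[0,0,1.3,0,1],[0,0,1.34,0,1],[0,0,1.34,0,1]]'; python3 - <<'E'
from h import *
w=grab_frame("wrist");s2=status.observe();cv2.imwrite("pics/w7.png",w)
for d in silhouettes("wrist","roll_0"):
    m=d['mask'];e=np.array(d['extent'])*[640,400,640,400];print(round(d['p'],2),e.round(),watz(((e[0]+e[2])/2,e[3]-(e[2]-e[0])*.42),s2,.05)[:2].round(4))
plan(.440,-.157,.024,-.077)
E
```

```text
clock: 21.1
position: [0.4387, -0.1596, 0.1059]
tool_rot: [3.141, -0.001, -0.081]
force: [0.4, 0.5, -0.0]
grip_width: 0.0852
finger_force: 0.0
clock: 21.72
position: [0.4398, -0.1568, 0.0258]
tool_rot: [3.142, -0.0, -0.077]
force: [0.1, 0.2, 0.4]
grip_width: 0.0855
finger_force: 0.0
0.86 [586. 256. 640. 329.] [ 0.3806 -0.3562]
0.79 [  0. 109.  26. 196.] [0.4966 0.0145]
0.63 [ 0. 13. 23. 99.] [0.5486 0.0013]
0.57 [261. 204. 384. 331.] [ 0.4417 -0.1566]
plan [-0.003  0.001  0.036] twist 0.0 t 21.82 pos [ 0.4402 -0.157   0.0261] rot [ 3.1414e+00 -1.3000e-03 -7.7000e-02] F [ 0.5 -0.3 -0.2] w 0.0855
```

```bash
python3 -m creep '[[0,0,0.03,0,0.9],[0,0,0.03,0,0.5],[0,0,0.03,0,0.5],[0,0,0.03,0,0.5],[0,0,0.03,0,0.5]]' 30; python3 -m creep '[[0,0,-0.3,0,0.5],[0,0,-0.8,0,0.5],[0,0,-1.3,0,0.5],[0,0,-1.5,0,0.5],[0,0,-1.5,0,0.5]]'; python3 - <<'E'
from h import *
plan(.4634,.0530,.11,-.077)
E
```

```text
clock: 22.45
position: [0.4398, -0.1568, 0.0238]
tool_rot: [3.141, -0.0, -0.077]
force: [-2.1, 1.3, 9.1]
grip_width: 0.053
finger_force: 29.5
clock: 23.08
position: [0.4399, -0.1569, 0.1136]
tool_rot: [3.141, -0.001, -0.077]
force: [-0.2, 0.1, -1.1]
grip_width: 0.0528
finger_force: 32.3
plan [ 0.122 -3.519  0.059] twist 0.0 t 23.07 pos [ 0.4399 -0.1569  0.1136] rot [ 3.1414e+00 -1.0000e-03 -7.7000e-02] F [-0.2  0.1 -1.1] w 0.0528
```

```bash
python3 -m creep '[[0,-1,0,0,0.5],[0.1,-2,0,0,0.5],[0.122,-3,0,0,0.5],[0.122,-3.52,0.05,0,0.5],[0.122,-3.52,0.05,0,0.5]]'; python3 -m creep '[[0,0,0.3,0,0.5],[0,0,0.8,0,0.5],[0,0,1.1,0,0.5],[0,0,1.3,0,0.5],[0,0,1.3,0,0.5]]'; python3 - <<'E'
from h import *
plan(.4634,.0530,.021,-.077)
E
```

```text
clock: 23.7
position: [0.4626, 0.0556, 0.1091]
tool_rot: [-3.141, 0.002, -0.073]
force: [0.1, -0.6, -0.7]
grip_width: 0.053
finger_force: 32.3
clock: 24.32
position: [0.4626, 0.0526, 0.0315]
tool_rot: [3.141, 0.002, -0.077]
force: [-0.9, -0.1, -1.0]
grip_width: 0.0527
finger_force: 32.3
plan [ 0.013 -0.008  0.176] twist -0.003 t 24.32 pos [0.4626 0.0526 0.0315] rot [ 3.1409e+00  1.7000e-03 -7.7400e-02] F [-0.9 -0.1 -1. ] w 0.0527
```

```bash
python3 -m creep '[[0,0,0.1,0,0.5],[0,0,0.17,0,0.5],[0,0,0.17,0,0.5],[0,0,0.17,0,0.8],[0,0,0.17,0,0.8]]'; python3 -m creep '[[0,0,-0.3,0,0.8],[0,0,-0.9,0,0.8],[0,0,-1.5,0,0.8],[0.5,0,-1.9,0,0.8],[1,0,-2.3,0,1]]'; python3 -m creep '[[0,0.2,-0.2,0,1],[0,0.2,-0.2,0,1]]'; python3 - <<'E'
from h import *
plan(.523,-.3345,.17,-.02)
w=grab_frame("wrist");s=status.observe();cv2.imwrite("pics/w8.png",w)
for d in silhouettes("wrist","roll_0"):
    e=np.array(d['extent'])*[640,400,640,400];u=center(d['mask']);print(round(d['p'],2),e.round(),watz(u,s,.03)[:2].round(4))
E
```

```text
clock: 24.95
position: [0.4633, 0.0532, 0.0224]
tool_rot: [-3.141, -0.0, -0.077]
force: [0.6, 0.1, 0.2]
grip_width: 0.0683
finger_force: 0.0
clock: 25.58
position: [0.5238, 0.0485, 0.1616]
tool_rot: [-3.141, -0.001, -0.077]
force: [0.9, -0.8, -0.1]
grip_width: 0.084
finger_force: 0.0
clock: 25.82
position: [0.5218, 0.0357, 0.1725]
tool_rot: [3.141, -0.001, -0.078]
force: [0.1, -0.4, -1.7]
grip_width: 0.0852
finger_force: 0.0
plan [0.502 6.149 0.044] twist -0.417 t 25.82 pos [0.5218 0.0357 0.1725] rot [ 3.1413e+00 -6.0000e-04 -7.8300e-02] F [ 0.1 -0.4 -1.7] w 0.0852
0.89 [278. 154. 337. 223.] [0.5178 0.0508]
0.63 [280. 217. 335. 279.] [0.4589 0.0549]
0.59 [592. 245. 627. 283.] [ 0.3714 -0.3849]
0.56 [275.  88. 336. 151.] [0.5815 0.0466]
```

View pics/w8.png

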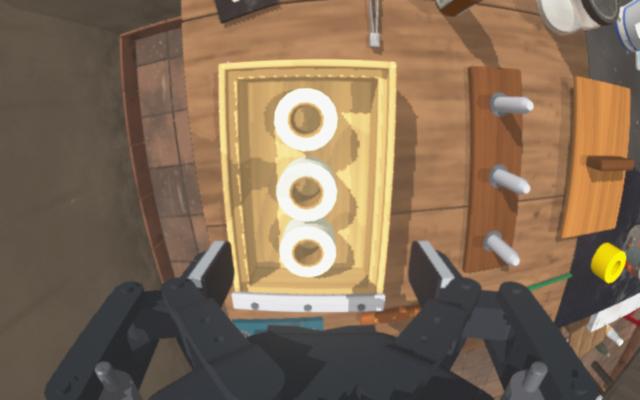

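All three rolls stand upright in the case: (306,120), (306,190), (307,249). I'll measure the case from its corners and move to the board.

```bash
python3 - <<'E'
from h import *
s=status.observe()
A=[watz(u,s,.06)[:2] for u in ((220,62),(397,62))];B=[watz(u,s,.072)[:2] for u in ((234.5,310),(384.5,311))]
print(np.round(A,4).tolist(),np.round(B,4).tolist(),np.mean(A+B,axis=0), np.hypot(*(A[0]-A[1])),np.hypot(*(B[0]-B[1])),np.hypot(*(np.mean(A,0)-np.mean(B,0))))
d=np.mean(A,0)-np.mean(B,0);print(np.arctan2(d[1],d[0]))
E
python3 -m creep '[[0.1,1,0,-0.1,1],[0.2,2,0,-0.2,1],[0.3,3,0,-0.3,1],[0.4,4,0,-0.42,1],[0.45,5,0,-0.42,1]]'; python3 -c "
from h import *
plan(.5237,-.3347,.12,-.02)"
```

```text
[[0.6371, 0.1104], [0.6246, -0.0308]] [[0.4149, 0.1291], [0.4043, -0.0136]] [0.52023164 0.04876693] 0.14169947369906827 0.1431423150917725 0.2219810868308697
-0.08093064741903466
clock: 26.55
position: [0.5255, -0.2656, 0.1713]
tool_rot: [-3.141, 0.001, -0.017]
force: [0.1, -0.0, 0.4]
grip_width: 0.0853
finger_force: 0.0
plan [-0.01   1.153  0.854] twist 0.021 t 26.55 pos [ 0.5255 -0.2656  0.1713] rot [-3.1408e+00  1.0000e-03 -1.7100e-02] F [ 0.1 -0.   0.4] w 0.0853
```

```bash
python3 -m creep '[[0,0.6,0.2,0,1],[0,1.15,0.7,0,1],[0,1.15,1.3,0,1],[0,1.15,1.6,0,1],[0,1.15,1.6,0,1]]'; python3 - <<'E'
from h import *
w=grab_frame("wrist");s=status.observe();cv2.imwrite("pics/w9.png",w)
plan(.5237,-.3347,.0258,-.02)
for d in silhouettes("wrist","cover_board")[:2]: print(d['p'],np.array(d['extent'])*[640,400,640,400])
cv2.imwrite("pics/w9o.png",cv2.resize(w[140:340,170:480],None,fx=2.5,fy=2.5,interpolation=cv2.INTER_CUBIC))
E
```

```text
clock: 27.18
position: [0.5244, -0.3323, 0.0751]
tool_rot: [-3.14, 0.002, -0.017]
force: [0.8, 0.1, -0.4]
grip_width: 0.0854
finger_force: 0.0
plan [-0.021  0.032  0.842] twist 0.02 t 27.23 pos [ 0.525  -0.3328  0.0763] rot [-3.1412e+00  3.0000e-04 -1.7200e-02] F [-0.1  0.7  0.4] w 0.0854
0.78 [225.024  52.52  430.272 333.88 ]
```

View pics/w9o.png

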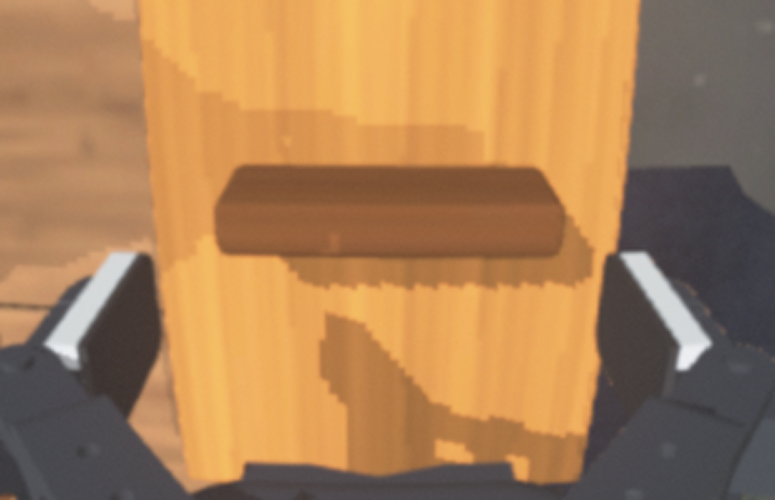

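```bash
python3 -m creep '[[-0.02,0.038,0.3,0.02,1],[-0.02,0.038,0.55,0.02,1],[-0.02,0.038,0.7,0.02,1],[-0.02,0.038,0.82,0.02,1],[-0.02,0.038,0.82,0.02,1]]'; python3 -m creep '[[0,0,0,0,0.9],[0,0,0,0,0.8],[0,0,0,0,0.8],[0,0,0,0,0.8]]' 25; python3 -m creep '[[0,0,-0.4,0,0.8],[0,0,-1.2,0,0.8],[0,0,-2,0,0.8],[0,0,-2.3,0,0.8],[0,0,-2.3,0,0.8]]' 40; python3 - <<'E'
from h import *
c=np.array([.5202,.0488]);yw=-.080
p=c+[.035*np.cos(yw),.035*np.sin(yw)]
plan(*p,.165,yw)
E
```

```text
clock: 27.9
position: [0.5233, -0.3356, 0.0265]
tool_rot: [-3.141, 0.001, -0.021]
force: [0.1, -0.5, 0.3]
grip_width: 0.0854
finger_force: 0.0
clock: 28.4
position: [0.5236, -0.3359, 0.0272]
tool_rot: [3.141, -0.0, -0.021]
force: [-0.3, 0.5, 1.3]
grip_width: 0.0792
finger_force: 31.9
clock: 29.02
position: [0.5238, -0.336, 0.1655]
tool_rot: [3.141, -0.001, -0.021]
force: [0.3, -0.2, -3.1]
grip_width: 0.079
finger_force: 53.9
plan [ 3.880e-01 -6.376e+00  4.000e-03] twist 0.422 t 29.02 pos [ 0.5238 -0.336   0.1655] rot [ 3.1409e+00 -1.2000e-03 -2.1000e-02] F [ 0.3 -0.2 -3.1] w 0.079
```

```bash
python3 -m creep '[[0.1,-1,0,0.1,0.8],[0.2,-2,0,0.2,0.8],[0.3,-3,0,0.3,0.8],[0.39,-4,0,0.42,0.8],[0.39,-5,0,0.42,0.8]]';python3 -m creep '[[0,-0.8,0,0,0.8],[0,-1.3,0,0,0.8],[0,-1.4,0,0,0.8],[0,-1.4,0,0,0.8],[0,-1.4,0,0,0.8]]'; python3 - <<'E'
from h import *
c=np.array([.5202,.0488]);yw=-.080
p=c+[.035*np.cos(yw),.035*np.sin(yw)]
plan(*p,.076,yw)
E
```

```text
clock: 29.65
position: [0.5524, -0.0343, 0.163]
tool_rot: [3.142, 0.002, -0.08]
force: [1.2, -0.2, -2.2]
grip_width: 0.079
finger_force: 53.7
clock: 30.28
position: [0.5596, 0.046, 0.1643]
tool_rot: [3.141, 0.001, -0.081]
force: [0.2, -0.4, -2.3]
grip_width: 0.0791
finger_force: 53.7
plan [-0.074  0.006  1.472] twist -0.008 t 30.27 pos [0.5596 0.046  0.1643] rot [ 3.141e+00  9.000e-04 -8.120e-02] F [ 0.2 -0.4 -2.3] w 0.0791
```

```bash
python3 -m creep '[[-0.074,0,0.5,0,0.8],[-0.074,0,1.1,0,0.8],[-0.074,0,1.4,0,0.8],[-0.074,0,1.5,0,0.8],[-0.074,0,1.5,0,0.8]]';python3 -m creep '[[0,0,0.04,0,0.8],[0,0,0.08,0,0.8],[0,0,0.10,0,0.8],[0,0,0.10,0,0.8]]'; python3 - <<'E'
from h import *
c=np.array([.5202,.0488]);yw=-.080
p=c+[.035*np.cos(yw),.035*np.sin(yw)]
plan(*p,.068,yw)
E
```

```text
clock: 30.9
position: [0.5558, 0.0475, 0.0754]
tool_rot: [-3.142, -0.0, -0.08]
force: [0.1, -0.2, -1.8]
grip_width: 0.0789
finger_force: 53.6
clock: 31.4
position: [0.5553, 0.0476, 0.0698]
tool_rot: [3.141, -0.0, -0.08]
force: [-7.0, -0.9, 8.3]
grip_width: 0.079
finger_force: 55.4
plan [-0.001  0.028  0.03 ] twist 0.002 t 31.4 pos [0.5553 0.0476 0.0698] rot [ 3.1415e+00 -2.0000e-04 -7.9800e-02] F [-7.  -0.9  8.3] w 0.079
```

```bash
python3 -m creep '[[0,0.02,0.03,0,0.8],[0,0.02,0.06,0,0.8],[0,0.02,0.07,0,0.8],[0,0.02,0.07,0,0.8]]'; python3 -m creep '[[0,0,-0.05,0,0.8],[0,0,-0.16,0,0.8],[0,0,-0.16,0,0.8]]'; python3 - <<'E'
from h import *
c=np.array([.5202,.0488]);yw=-.080
p=c+[.035*np.cos(yw),.035*np.sin(yw)]
plan(*p,.072,yw)
im=grab_frame("side");cv2.imwrite("pics/s5.png",cv2.resize(im[190:330,210:400],None,fx=4,fy=4,interpolation=cv2.INTER_CUBIC))
E
```

```text
clock: 31.9
position: [0.5555, 0.0474, 0.0684]
tool_rot: [-3.141, -0.002, -0.079]
force: [-27.9, 2.3, 69.4]
grip_width: 0.0793
finger_force: 63.6
clock: 32.28
position: [0.5558, 0.0464, 0.075]
tool_rot: [-3.141, -0.001, -0.08]
force: [-0.8, -0.1, -2.6]
grip_width: 0.0791
finger_force: 54.6
plan [-0.012  0.008  0.05 ] twist 0.001 t 32.27 pos [0.5558 0.0464 0.075 ] rot [-3.1414e+00 -1.1000e-03 -7.9900e-02] F [-0.8 -0.1 -2.6] w 0.0791
```

View pics/s5.png

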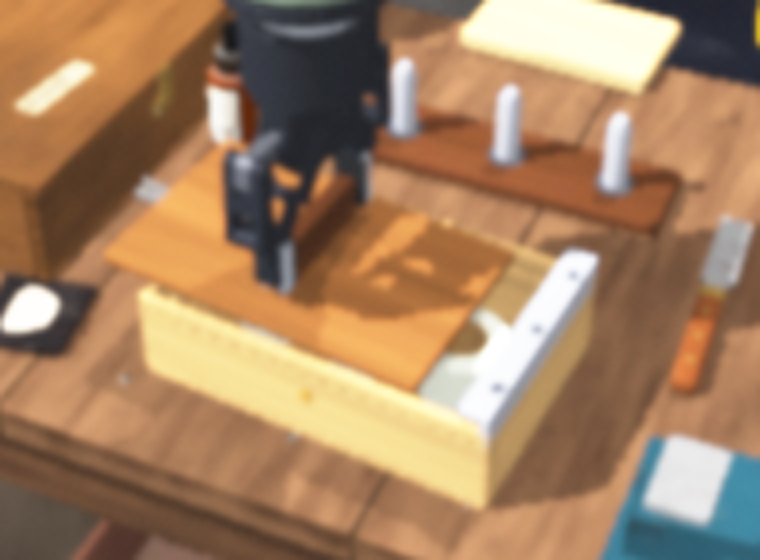

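```bash
python3 - <<'E'
from h import *
from scipy.optimize import least_squares
im=cv2.imread("pics/s5.png")
# top corners: far-left, near-left, near-right (crop px) ; case rim corner refs for camera bias
obs=np.array([(105,252),(417,383),(514,251)])/4+[210,190]
ref=np.array([(140,291),(489,437)])/4+[210,190]   # rim +x/+y outer corner z=.06 ; lip/-x,+y corner z=.06 
c=np.array([.5202,.0488]);yw=-.080
Rz=R.from_euler('z',yw).as_matrix()
cp=proj("side",[Rz@np.array(p)+[*c,0] for p in [(.111,.072,.06),(-.111,.072,.072)]]);print(cp.round(1),ref)
bias=(ref-cp)[0];print(bias)
def f(q):
    x,y,z,th=q
    Rb=Rz@R.from_euler('y',-th).as_matrix()
    P=[Rb@np.array(p)+Rz@[x,y,0]+[*c,z] for p in [(.1025,.0635,.008),(-.1025,.0635,.008),(-.1025,-.0635,.008)]]
    return (proj("side",P)-obs+bias).ravel()
r=least_squares(f,[.035,0,.06,.08]);x,y,z,th=r.x
print(r.x,r.fun.round(2),"near edge",x-.1025*np.cos(th),z-.1025*np.sin(th))
E
```

```text
[[243.8 264.1]
 [331.6 295.1]] [[245.   262.75]
 [332.25 299.25]]
[ 1.21346015 -1.34584571]
[ 0.04456985 -0.00740714  0.0496551   0.04522389] [ 0.35 -0.03 -0.55  0.57  0.25 -0.61] near edge -0.057825348500395626 0.045021232100818265
```

```bash
cat > fit.py <<'E'
from h import *
from scipy.optimize import least_squares
def fitboard(verbose=True):
    w=grab_frame("wrist");s=status.observe();cv2.imwrite("pics/fit.png",w)
    D=silhouettes("wrist","cover_board");d=D[0];m=d['mask']
    ys=np.nonzero(m.sum(1)>40)[0];top=ys.min()
    cols=range(260,381,20);far=[(u,np.nonzero(m[:,u])[0].min()) for u in cols if m[:,u].any()]
    L=[];Rr=[]
    for v in range(top+8,min(top+110,215),6):
        xs=np.nonzero(m[v])[0];L.append((xs.min(),v));Rr.append((xs.max()+1,v))
    if verbose: print(d['p'],"far",far,"\nL",L[::4],"R",Rr[::4])
    # rays in tool frame; board top: z=.008 plane edges
    Rt=R.from_euler('xyz',s['tool_rot']).as_matrix()
    def rays(pts):
        return np.array([Rt.T@wray(p,s)[1] for p in pts]),Rt.T@(wray((0,0),s)[0]-s['position'])
    def res(q):  # q: x,y,z of board top centre in tool frame, tilt th, yaw psi
        x,y,z,th,psi=q
        Rb=R.from_euler('zy',[psi,th]).as_matrix()  # board axes in tool (z down)
        out=[]
        for pts,ax,val in ((far,0,.1025),(L,1,-.0635),(Rr,1,.0635)):
            r,o=rays(pts);o2=Rb.T@(o-[x,y,z]);r2=r@Rb
            t=-o2[2]/r2[:,2];h=o2+r2*t[:,None];out.append((h[:,ax]-val)*1000)
        return np.concatenate(out)
    r=least_squares(res,[0,0,.006,0,0],loss='soft_l1')
    print("tool-frame board top centre",r.x[:3].round(4),"tilt",r.x[3].round(3),"yaw",r.x[4].round(3),"rms",np.sqrt((res(r.x)**2).mean()).round(2));return r.x,s
if __name__=="__main__": fitboard()
E
python3 fit.py
```

```text
0.82 far [(260, np.int64(30)), (280, np.int64(29)), (300, np.int64(27)), (320, np.int64(28)), (340, np.int64(28)), (360, np.int64(29)), (380, np.int64(30))] 
L [(np.int64(195), 36), (np.int64(185), 60), (np.int64(185), 84), (np.int64(187), 108), (np.int64(188), 132)] R [(np.int64(445), 36), (np.int64(458), 60), (np.int64(458), 84), (np.int64(457), 108), (np.int64(456), 132)]
tool-frame board top centre [ 0.0035 -0.0007  0.0058] tilt 0.025 yaw 0.002 rms 1.34
```

```bash
sed -i 's/range(top+8,min(top+110,215),6)/range(top+26,205,6)/; s/L\[::4\]/L[::6]/; s/Rr\[::4\]/Rr[::6]/' fit.py; python3 fit.py; python3 - <<'E'
from h import *
im=cv2.imread("pics/fit.png").astype(int)
for v in (60,100,140,180):
    r=im[v];print(v,[ (u,r[u].tolist()) for u in list(range(178,196,3))+list(range(448,466,3))])
for u in (290,340): print(u,[(v,im[v,u].tolist()) for v in range(18,40,2)])
E
```

```text
0.72 far [(260, np.int64(31)), (280, np.int64(29)), (300, np.int64(28)), (320, np.int64(29)), (340, np.int64(28)), (360, np.int64(30)), (380, np.int64(31))] 
L [(np.int64(185), 55), (np.int64(186), 91), (np.int64(188), 127), (np.int64(191), 163), (np.int64(196), 199)] R [(np.int64(459), 55), (np.int64(457), 91), (np.int64(454), 127), (np.int64(452), 163), (np.int64(447), 199)]
60 [(178, [109, 155, 210]), (181, [109, 153, 207]), (184, [106, 154, 212]), (187, [91, 173, 238]), (190, [92, 172, 237]), (193, [94, 174, 239]), (448, [91, 172, 238]), (451, [89, 169, 235]), (454, [92, 170, 236]), (457, [89, 155, 223]), (460, [104, 148, 203]), (463, [106, 150, 203])]
100 [(178, [117, 163, 216]), (181, [117, 163, 216]), (184, [138, 204, 239]), (187, [99, 176, 237]), (190, [94, 172, 237]), (193, [91, 172, 238]), (448, [93, 171, 237]), (451, [91, 170, 236]), (454, [93, 169, 237]), (457, [99, 152, 208]), (460, [110, 154, 206]), (463, [111, 154, 209])]
140 [(178, [104, 144, 192]), (181, [101, 141, 193]), (184, [123, 183, 228]), (187, [171, 242, 247]), (190, [94, 172, 236]), (193, [92, 171, 237]), (4
[... 2375 characters left out ...]
(self.fun(x, *self.args, **self.kwargs))
                      ~~~~~~~~^^^^^^^^^^^^^^^^^^^^^^^^^^^^^^
    return np.atleast_1d(self.fun(x))
                         ~~~~~~~~^^^
    return self.f(x, *self.args, **self.kwargs)
           ~~~~~~^^^^^^^^^^^^^^^^^^^^^^^^^^^^^^
  File "fit.py", line 21, in res
    r,o=rays(pts);o2=Rb.T@(o-[x,y,z]);r2=r@Rb
        ~~~~^^^^^
  File "fit.py", line 15, in rays
    return np.array([Rt.T@wray(p,s)[1] for p in pts]),Rt.T@(wray((0,0),s)[0]-s['position'])
                          ~~~~^^^^^
  File "h.py", line 20, in wray
    p=camera_params("wrist");K=np.array(p['K']);T=np.array(p['tool_from_camera'])
ValueError: time passes only in moves, steps and waits
```

```bash
cat > fit2.py <<'E'
from h import *
import sys
from scipy.optimize import least_squares
CP=camera_params("wrist")
def fit(far,L,Rr,z0=.006):
    K=np.array(CP['K']);T=np.array(CP['tool_from_camera'])
    def rays(p):
        v=np.array(p,float)-K[:2,2];r=np.hypot(*v.T);a=r/K[0,0]
        return np.c_[v/r[:,None]*np.sin(a)[:,None],np.cos(a)]@T[:3,:3].T
    S=[(rays(far),0,.1025),(rays(L),1,-.0635),(rays(Rr),1,.0635)];o=T[:3,3]
    def res(q):
        Rb=R.from_euler('zy',[q[4],q[3]]).as_matrix();out=[]
        for r,ax,val in S:
            o2=Rb.T@(o-q[:3]);r2=r@Rb;h=o2-r2*(o2[2]/r2[:,2])[:,None];out.append((h[:,ax]-val)*1000)
        return np.concatenate(out)
    r=least_squares(res,[0,0,z0,0,0])
    print("top centre in tool",r.x[:3].round(4),"tilt",r.x[3].round(3),"yaw",r.x[4].round(3),"rms",np.sqrt((r.fun**2).mean()).round(2))
def edges(f):
    im=cv2.imread(f).astype(float);hsv=cv2.cvtColor(cv2.imread(f),cv2.COLOR_BGR2HSV)
    m=((hsv[...,1]>138)&(hsv[...,0]>8)&(hsv[...,0]<22)).astype(np.uint8)
    m=cv2.morphologyEx(m,cv2.MORPH_OPEN,np.ones((3,3)))
    n,lab=cv2.connectedComponents(m);l=lab[100,320];m=lab==l
    g=lambda p:p
    top=[np.nonzero(m[:150,u])[0].min() for u in range(270,371,20)]
    far=[(u,t) for u,t in zip(range(270,371,20),top)];t=int(np.median(top));far=[p for p in far if abs(p[1]-t)<4]
    L=[];Rr=[]
    for v in range(t+20,200,8):
        xs=np.nonzero(m[v])[0];L.append((xs.min(),v));Rr.append((xs.max()+1,v))
    ok=lambda A:[p for p,q in zip(A,np.polyval(np.polyfit(*np.array(A).T[::-1],1),np.array(A).T[1])) if abs(p[0]-q)<3]
    return far,ok(L),ok(Rr)
if __name__=="__main__":
    for f,z in (("pics/w9.png",.054),("pics/fit.png",.006)):
        e=edges(f);print(f,e[0][:2],e[1][::4],e[2][::4]);fit(*e,z)
    fit([(290,28),(340,28)],[(185.5,60),(186,100),(189,140),(192.5,180)],[(458,60),(456,100),(453.5,140),(450,180)])
E
python3 fit2.py
```

```text
pics/w9.png [(270, np.int64(53)), (290, np.int64(52))] [(np.int64(224), 72), (np.int64(224), 104), (np.int64(225), 136), (np.int64(227), 168)] [(np.int64(428), 72), (np.int64(427), 104), (np.int64(426), 136), (np.int64(423), 168)]
top centre in tool [0.0015 0.0016 0.0563] tilt 0.013 yaw 0.009 rms 0.17
pics/fit.png [(270, np.int64(29)), (290, np.int64(29))] [(np.int64(185), 48), (np.int64(185), 80), (np.int64(188), 112), (np.int64(190), 144), (np.int64(193), 176)] [(np.int64(459), 48), (np.int64(458), 80), (np.int64(456), 112), (np.int64(454), 144), (np.int64(451), 176)]
top centre in tool [ 0.0035 -0.0004  0.0083] tilt 0.056 yaw -0.002 rms 0.2
top centre in tool [ 0.0037 -0.001   0.0074] tilt 0.039 yaw 0.004 rms 0.14
```

```bash
python3 - <<'E'
from h import *
c=np.array([.5202,.0488]);yw=-.080
p=c+[.002*np.cos(yw),.002*np.sin(yw)]
plan(*p,.0735,yw)
E
python3 -m creep '[[-0.1,0.01,0.025,0,0.8],[-0.2,0.01,0.025,0,0.8],[-0.3,0.01,0.025,0,0.8],[-0.4,0.01,0.025,0,0.8],[-0.4,0.01,0.025,0,0.8]]'; python3 - <<'E'
from h import *
c=np.array([.5202,.0488]);yw=-.080
p=c+[.002*np.cos(yw),.002*np.sin(yw)]
plan(*p,.0735,yw)
E
```

```text
plan [-0.552  0.008  0.01 ] twist 0.003 t 32.52 pos [0.5552 0.0465 0.0741] rot [ 3.1415e+00  4.0000e-04 -7.9600e-02] F [ 0.6 -0.5 -3.2] w 0.0789
clock: 33.15
position: [0.531, 0.0479, 0.073]
tool_rot: [3.142, 0.0, -0.079]
force: [-0.0, -0.4, -1.7]
grip_width: 0.0792
finger_force: 54.6
plan [-0.148 -0.    -0.009] twist 0.004 t 33.15 pos [0.531  0.0479 0.073 ] rot [ 3.1416e+00  1.0000e-04 -7.9400e-02] F [-0.  -0.4 -1.7] w 0.0792
```

```bash
python3 -m creep '[[-0.05,0,-0.01,0,0.8],[-0.1,0,-0.01,0,0.8],[-0.14,0,-0.01,0,0.8],[-0.14,0,-0.01,0,0.8]]'; python3 - <<'E'
from h import *
c=np.array([.5202,.0488]);yw=-.080
p=c+[.002*np.cos(yw),.002*np.sin(yw)]
plan(*p,.0735,yw)
E
```

```text
clock: 33.65
position: [0.5229, 0.0485, 0.0735]
tool_rot: [3.142, 0.0, -0.08]
force: [1.3, -0.4, -2.1]
grip_width: 0.079
finger_force: 54.6
plan [-0.011 -0.001 -0.001] twist 0.003 t 33.65 pos [0.5229 0.0485 0.0735] rot [ 3.1416e+00  1.0000e-04 -7.9600e-02] F [ 1.3 -0.4 -2.1] w 0.079
```

```bash
python3 -m creep '[[-0.02,0,-0.06,0,0.8],[-0.02,0,-0.12,0,0.8],[-0.02,0,-0.16,0,0.8],[-0.02,0,-0.16,0,0.8],[-0.02,0,-0.16,0,0.8]]'; python3 - <<'E'
from fit2 import *
w=grab_frame("wrist");s=status.observe();cv2.imwrite("pics/fit2.png",w);fit(*edges("pics/fit2.png"))
c=np.array([.5202,.0488]);plan(*c,.064,-.08)
E
```

```text
clock: 34.28
position: [0.5218, 0.0485, 0.083]
tool_rot: [3.142, 0.0, -0.08]
force: [-3.5, -0.4, -7.2]
grip_width: 0.0793
finger_force: 53.5
top centre in tool [ 0.0051 -0.0007  0.0072] tilt 0.118 yaw 0.001 rms 0.14
plan [-0.026 -0.002  0.316] twist 0.002 t 34.33 pos [0.5218 0.0485 0.083 ] rot [ 3.1415e+00  2.0000e-04 -7.9700e-02] F [-2.8 -0.9 -8.9] w 0.0791
```

```bash
python3 -m creep '[[-0.03,0,0.02,0,0.8],[-0.05,0,0.05,0,0.8],[-0.05,0,0.05,0,0.8],[-0.05,0,0.05,0,0.8]]'; python3 - <<'E'
from fit2 import *
w=grab_frame("wrist");s=status.observe();cv2.imwrite("pics/fit2.png",w);fit(*edges("pics/fit2.png"))
c=np.array([.5202,.0488]);plan(*c,.064,-.08)
E
```

```text
clock: 34.83
position: [0.5189, 0.0489, 0.0801]
tool_rot: [-3.142, -0.0, -0.08]
force: [-1.1, -0.0, -3.2]
grip_width: 0.0788
finger_force: 54.2
top centre in tool [ 0.0047 -0.0008  0.0074] tilt 0.105 yaw 0.002 rms 0.17
plan [ 0.022 -0.     0.269] twist 0.003 t 34.88 pos [0.5189 0.0489 0.0801] rot [-3.1415e+00 -2.0000e-04 -7.9600e-02] F [-0.9 -0.4 -2.1] w 0.0789
```

```bash
python3 -m creep '[[0,0,0.05,0,0.8],[0,0,0.1,0,0.8],[0,0,0.14,0,0.8],[0,0,0.18,0,0.8],[0,0,0.18,0,0.8]]'; python3 - <<'E'
from fit2 import *
w=grab_frame("wrist");s=status.observe();cv2.imwrite("pics/fit2.png",w);fit(*edges("pics/fit2.png"))
c=np.array([.5202,.0488]);plan(*c,.064,-.08)
E
```

```text
clock: 35.5
position: [0.5193, 0.0489, 0.0694]
tool_rot: [-3.141, -0.001, -0.08]
force: [3.5, 0.9, 3.5]
grip_width: 0.0792
finger_force: 55.1
top centre in tool [ 0.0036 -0.0007  0.0074] tilt 0.057 yaw 0.002 rms 0.17
plan [0.017 0.001 0.09 ] twist 0.002 t 35.55 pos [0.5192 0.0489 0.0694] rot [-3.1413e+00 -7.0000e-04 -7.9700e-02] F [ 3.7 -0.3  3. ] w 0.079
```

```bash
python3 -m creep '[[0.005,0,0.03,0,0.8],[0.005,0,0.06,0,0.8],[0.005,0,0.09,0,0.8],[0.005,0,0.09,0,0.8]]'; python3 - <<'E'
from fit2 import *
w=grab_frame("wrist");s=status.observe();cv2.imwrite("pics/fit2.png",w);fit(*edges("pics/fit2.png"))
c=np.array([.5202,.0488]);plan(*c,.064,-.08)
E
```

```text
clock: 36.05
position: [0.519, 0.0489, 0.0637]
tool_rot: [-3.142, 0.0, -0.08]
force: [3.3, 0.5, 2.7]
grip_width: 0.079
finger_force: 55.0
top centre in tool [ 0.0026 -0.0008  0.0072] tilt 0.007 yaw 0.001 rms 0.17
plan [ 0.021 -0.001 -0.004] twist 0.003 t 36.1 pos [0.519  0.0489 0.0637] rot [-3.1416e+00  4.0000e-04 -7.9600e-02] F [3.6 0.5 2.7] w 0.0788
```

Flat now. I'll release, retreat upwards and check.

```bash
python3 -m creep '[[0,0,0,0,0.9],[0,0,0,0,1],[0,0,0,0,1],[0,0,0,0,1]]'; python3 -m creep '[[0,0,-0.3,0,1],[0,0,-1,0,1],[0,0,-2,0,1],[0,0,-2.6,0,1],[0,0,-2.6,0,1]]'; python3 - <<'E'
from fit2 import *
s=status.observe();w=grab_frame("wrist");s2=status.observe();print(s['position'],s2['position'])
a=grab_frame("side")[190:330,210:400]
cv2.imwrite("pics/end.png",np.hstack([cv2.resize(a,None,fx=2.2,fy=2.857),cv2.resize(w[50:300,230:410],(380,400))]))
E
```

```text
clock: 36.6
position: [0.5189, 0.0488, 0.0637]
tool_rot: [3.141, 0.0, -0.08]
force: [-0.3, -0.4, -0.1]
grip_width: 0.0855
finger_force: 0.0
clock: 37.22
position: [0.5202, 0.0489, 0.2223]
tool_rot: [-3.141, -0.004, -0.08]
force: [-0.6, 1.0, -0.4]
grip_width: 0.0853
finger_force: 0.0
[0.52016924 0.04890018 0.22234559] [0.51940276 0.04879208 0.22063329]
```

View pics/end.png

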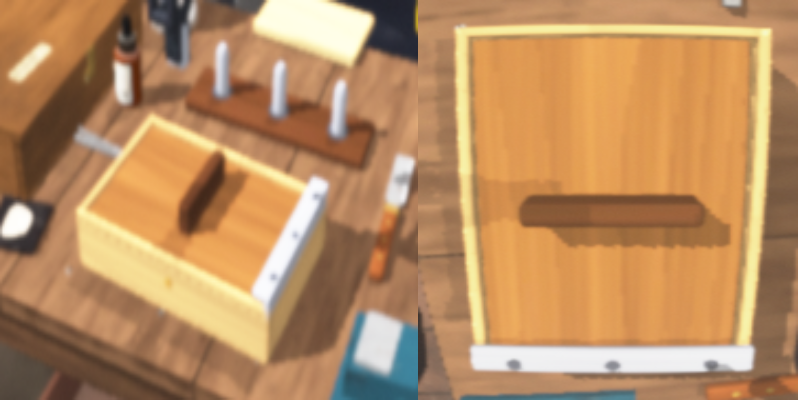

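The board lies flat inside the rim with its near edge under the lip, the spindles are empty, and the gripper is clear.

```bash
python3 -c "
from workcell import bot
print(bot.job_done())"
```

```text
the job is handed in; nothing more can be done
None
```

I handed the job in at about 37 s: the three white rolls stand in the case, and the last picture shows the board flat inside the rim with its edge under the lip. A wrist force of about 69 N (limit 120 N) came up once while I was tilting the board on the case; no verdict came back.

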